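# Set the clamp screw of a brittle-forming frame

### The arm

A 6-joint arm with a two-finger parallel gripper is mounted at the origin on the work surface. World frame = base frame: x ahead of the robot, y to its left, z up, the work surface at z = 0. Lengths are in m, angles in rad, forces in N, time in s.
With the tool pointing down it reaches from about 0.325 to 1 m from the base axis. Payload 5.1 kg.
Tool frame: the origin (TCP) lies on the centre line of the jaws, within the pads' length; the fingertips stand 11 mm ahead of it and the grasp point (between the pads) lies 8 mm behind it (ctrl.finger_overhang is the distance from the TCP to the fingertips, in m); x points along the fingers, y is the direction in which the jaws open and shut, and the axes are right-handed (so a half turn about x gives the same grasp; the last joint's range is limited). The gripper opens to 85 mm and grips with 20 to 120 N. Pads are 22 mm wide; open, the fingers measure 114 mm over their backs; the gripper's body (76 mm by 85 mm) begins 54 mm behind the grasp point. The pads swing forward as they close: fully open they stand 13 mm farther back than shut.
Start: joints at [1.028, 0.124, 1.65, -0, 1.367, -0.083], TCP at [0.288, 0.582, 0.242] pointing down, gripper open.
Joint ranges: [-2.61, 2.61], [-1.02, 2.33], [0.03, 2.71], [-1.35, 4.49], [0.32, 2.68], [-2.91, 2.91]. Speed limits (rad/s): [2.57, 2.57, 3.14, 3.14, 3.14, 3.14].

### API

Orientations are given as a unit quaternion [w, x, y, z].
In Python, from bench import ctrl gives the robot as it stands.
- The arm moves only by the tool servo_tool, never from a script. Its argument "steps" is text: rows parted by semicolons, each of 7 numbers parted by spaces: the shift along the world's x, y, z in mm, then the turn, a rotation vector about the world's x, y, z in rad, then the finger opening in mm, from 0 to 85.4. In form: x y z wx wy wz gripper; .... A call has 1 to 12 rows; each row shifts and turns the commanded pose from where the row before left it; what a row does not reach is not made up. A row lasts 1/10 s, in which the tool goes at most 50 mm and 8.59 degrees, less where a joint would pass 70% of its speed; a pose out of reach is approached as far as the arm can. A call is refused whole if a number of a shift passes 50 or a number of a turn 0.15, either way. A call with a gripper value outside its range is refused whole. The fingers move at their own pace and stop on an object; "force" is the grip in N (left out, the last holds). Time passes only in rows, so rows that do not move let the fingers close. It gives the time, the measured TCP pose, the force and the opening at its end, in the units of the state.
- ctrl.sense(): the state, without advancing time (a new reading comes with each control period).
- ctrl.grab_frame(name): name is "scene" or "top" or "wrist"; returns a dict with "img" (480x640x3 uint8, red, green, blue), "mtx" (3x3 intrinsics, pixels), "distortion" ([k1, k2, p1, p2, k3] as OpenCV has them; the pictures are not rectified), "R" (3x3) and "t" (3): a world point X has camera coordinates R X + t. Camera axes: x right, y down, z forward; pixel columns grow to the right and rows downward; lengths in m; the calibration is good to about 2 mm. A picture is of the moment at which its call begins. There is no depth.
- ctrl.finish_job(): hands the job in, once; it reports no verdict.
The state is a dict: "time": time; "joint_positions": joint angles; "joint_vel": joint speeds; "joint_efforts": joint torques, N m; "ee_pos": TCP position; "tool_rot": TCP orientation; "wrist_force": force on the tool from outside, world axes, zero at the start; "wrist_torque": the same for the moment, N m; "grip_width": finger opening in m.
Only numpy, scipy, OpenCV 4.12 (cv2) and the standard library are available. Lean on these libraries where they do the work, as an engineer would, in place of code of your own. Each camera call takes 0.05 s, during which the arm holds its last target.

### The job

Push the wooden frame's sliding end board home against the end rail so that its steel tongue lies under the thumbscrew, then turn the thumbscrew down until you feel it bottom on the tongue, gently, without forcing it. Then back it off a quarter turn so the board is held captive but can still slide, and let go, leaving the board home and the other things on the table where they are.

Things in the scene. Friction and masses are not known exactly. Their poses are not given: they have to be found in the camera images.
- frame: Wooden forming frame: a shallow tray with a steel bridge at one end, fixed, turned up to 0.35 rad either way. Origin on the table directly under the thumbscrew's axis. x across the tray, y from the tray towards the bridge, z up. The tray lies on the -y side; the end rail next to the bridge spans y=-70 to -40 mm. Bridge: posts at x=-42 and +42 mm, crossbar 98 x 30 mm (x, y), its top 94 mm above the table.
- tray_floor (a point): Middle of the tray's inner floor, 12 mm above the table. Tray inside: 160 mm wide (frame's x), 220 mm long (frame's y), rails 45 mm above the table. Two packing strips lie on the floor along the frame's y at x=-55 and +55 mm, tops up to 17 mm above the table.
- end_board: Upright wooden board across the tray, 150 mm wide (x), 18 mm thick (y), top 75 mm above the table. Slides along the frame's y only (about 4 N). Origin: middle of the face towards the bridge, at table level; axes as the frame's; the other face is 18 mm to -y. Home: origin at y=-70 mm in the frame, against the end rail; starts drawn 28 to 60 mm back to -y. Carries the tongue.
- tongue_pad (a point): Spot on the top face of the end board's flat steel tongue, 12 mm from its end, which lies under the screw's tip once the board is home. The tongue is 30 mm wide, 8 mm thick and juts 82 mm from the board over the end rail towards the bridge. The spot is 56 mm above the table, but up to 1.2 mm higher or lower: the strips the board rides on differ from start to start.
- thumbscrew: Steel thumbscrew, upright in the bridge's crossbar; origin at its tip. Clockwise from above drives it down, a steep thread of 20 mm per turn. Starts with the tip 2.5 to 12.5 mm above the tongue's level. Turning it free takes 0.06 N m; it stays where left. Once on the tongue the torque climbs by about 0.2 N m per rad, the tongue giving a little (about 30 N per mm); more than 0.2 N m above free turning (60 N on the tongue) is forcing it.
- screw_tip (a point): The rounded lower end of the thumbscrew, on its axis (same point as its origin).
- screw_head (a point): Centre of the thumbscrew's paddle head: a flat upright tab 36 mm wide along this point's x, 12 mm thick along its y, 30 mm tall, on the screw's vertical axis, 73 mm above the tip. It turns and travels with the screw. Below it the bare 12 mm shank; the tab's lower edge starts 22 to 33 mm above the crossbar.
- scraper: Bystander: flat spatula-like scraper about 240 mm long lying on the table beside the tray. Leave it alone.
- spacer: Bystander: small wooden block 50 x 30 x 20 mm lying in the tray. Leave it alone.
- jar: Bystander: closed amber glass jar, 64 mm across, 100 mm tall, origin under its centre, standing beside the bridge. Leave it alone.
- cutter: Bystander: steel ring cutter, 60 mm across, 35 mm tall, standing beside the bridge. Leave it alone.
- bowl: Bystander: white bowl, 130 mm across, 55 mm tall. Leave it alone.
- brush: Bystander: pastry brush about 180 mm long lying on the table. Leave it alone.
- stop_bar: Bystander: loose wooden bar 30 x 220 x 18 mm lying on the table. Leave it alone.

How it is judged:
On the way, in this order (a step that is already met when the one before it is completed fails the run):
1. the end board is home against the end rail (y of end_board in the frame of frame between -0.073 and -0.067 m), for 0.1 s.
2. the thumbscrew is bottomed on the tongue with the board home (all of step 1 and contact force between thumbscrew and end_board above 10 N), for 0.1 s.
At the end, for the whole second after the job is handed in: After having bottomed on the tongue with the board home, the thumbscrew stands backed off a quarter turn: its tip 2.6 to 5.6 mm above the unloaded tongue (a quarter turn is 5 mm, less what the tongue gave), at rest, with the end board home within 3 mm (all of step 1 and z of screw_tip in the frame of tongue_pad between 0.0026 and 0.0056 m and angular speed of thumbscrew below 0.05 rad/s and linear speed of end_board below 0.005 m/s); the robot touches nothing.
It fails at once if the thumbscrew is forced: more than 75 N on the tongue (contact force between thumbscrew and end_board above 75 N).
It fails at once if one of the bystanders is moved more than 30 mm (distance of any of scraper, spacer, jar, cutter, bowl, brush, stop_bar from where it was at the start of the episode above 0.03 m).
It also fails if it takes over 72 s, if anything falls off the work surface, if the arm or the gripper's body presses on something with over 40 N, if the wrist force passes 120 N, or if a joint passes its speed limit or range.

## Working session

There is one attempt and no reset: what is moved stays moved. The work goes in short steps, Python scripts to look and compute and a tool call to move; the robot and the scene stay as the last step left them, time stands still between calls to the robot, and variables do not carry over. Pictures are saved under pics/ and viewed, and the job is handed in when it is done.

Besides the shell and the picture viewer there is one more tool, called after "Request:" by a JSON object that holds its "name" and its "arguments". servo_tool: Moves the arm, as the interface text tells. Its arguments: {"type":"object","properties":{"steps":{"type":"string"},"force":{"type":"number"}},"required":["steps"]}

```bash
mkdir -p pics
python3 - <<'E'
from bench import ctrl
import cv2
for n in ["scene","top","wrist"]:
    f=ctrl.grab_frame(n); cv2.imwrite(f"pics/{n}0.png",f["img"][:,:,::-1]); print(n,f["mtx"].tolist(),f["distortion"],f["R"].round(4).tolist(),f["t"])
s=ctrl.sense(); print(s)
E
```

```text
scene [[440.08684750148757, 0.0, 325.03072549201073], [0.0, 440.08684750148757, 242.2896175083998], [0.0, 0.0, 1.0]] [0.006252 0.       0.       0.       0.      ] [[0.0614, 0.9981, -0.0013], [0.7366, -0.0462, -0.6747], [-0.6735, 0.0405, -0.7381]] [-0.02174449 -0.32063141  1.50140103]
top [[526.7700026615853, 0.0, 319.8228828896304], [0.0, 526.7700026615853, 237.27598673523502], [0.0, 0.0, 1.0]] [-0.15160111  0.          0.          0.          0.        ] [[-0.0131, -0.9998, -0.0118], [-0.9817, 0.0151, -0.1897], [0.1899, 0.0091, -0.9818]] [-1.39817205e-03  5.63937054e-01  1.42909025e+00]
wrist [[410.5196398798897, 0.0, 322.68911951809486], [0.0, 410.5196398798897, 242.18878070599717], [0.0, 0.0, 1.0]] [0.02923492 0.         0.         0.         0.        ] [[0.4438, 0.8961, -0.0004], [0.8641, -0.4278, 0.265], [0.2373, -0.118, -0.9642]] [-0.64947219 -0.0338319   0.37833107]
{'time': 0.15, 'joint_positions': array([ 1.02840260e+00,  1.24350685e-01,  1.65137964e+00, -9.05884719e-06,
        1.36748027e+00, -8.26063022e-02]), 'joint_vel': array([ 0.00091892, -0.00314471, -0.00298834,  0.00056732, -0.00137437,
        0.00127186]), 'joint_efforts': array([ 2.32242630e-03, -4.24225760e+01, -3.66015565e+01,  6.00936824e-05,
        4.61189818e-03, -7.90573750e-06]), 'ee_pos': array([0.28823632, 0.58208485, 0.24132694]), 'tool_rot': array([ 0.68833028,  0.1605853 ,  0.68867604, -0.16167588]), 'wrist_force': array([-0.25614033, -0.98270332,  0.39045101]), 'wrist_torque': array([-0.04721223, -0.02438071, -0.00974506]), 'grip_width': 0.08559324299970034}
```

View pics/top0.png

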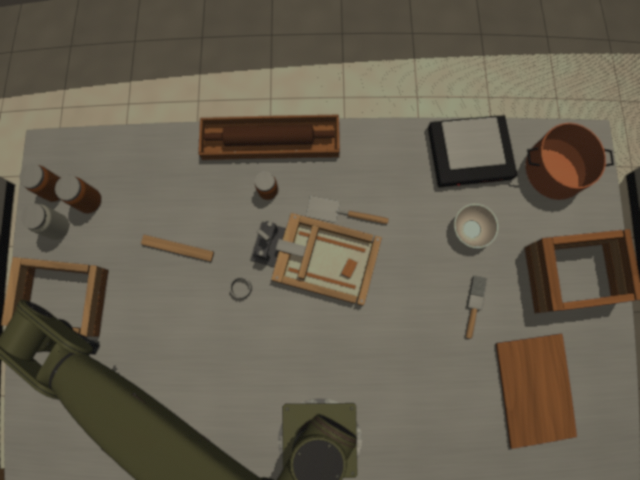

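View pics/scene0.png

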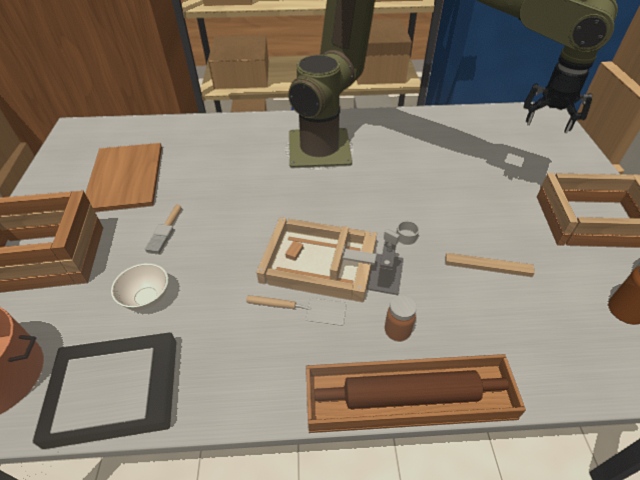

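View pics/wrist0.png

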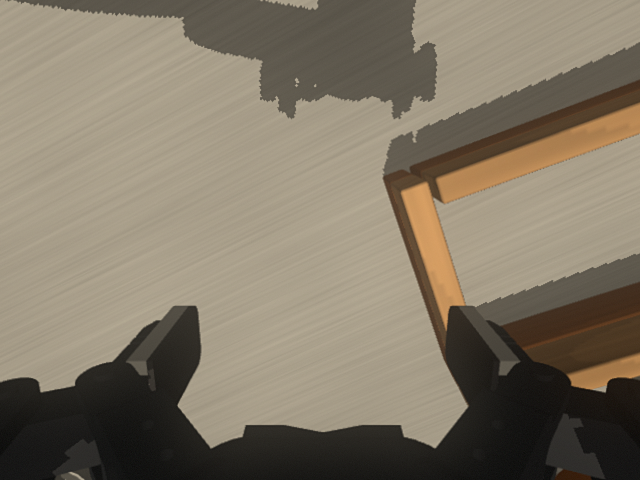

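```bash
cat > h.py <<'E'
import numpy as np, cv2, json
from bench import ctrl
def ray(f,uv):
    p=cv2.undistortPoints(np.array([[uv]],float),f["mtx"],np.array(f["distortion"]))[0,0]
    R=np.array(f["R"]);t=np.array(f["t"])
    d=R.T@np.array([p[0],p[1],1.]); return -R.T@t, d/np.linalg.norm(d)
def onz(f,uv,z):
    c,d=ray(f,uv); return c+d*(z-c[2])/d[2]
def proj(f,X):
    R=np.array(f["R"]);t=np.array(f["t"])
    return cv2.projectPoints(np.atleast_2d(np.array(X,float)),cv2.Rodrigues(R)[0],t,f["mtx"],np.array(f["distortion"]))[0][:,0]
def crop(f,x0,y0,w,h,k,name):
    cv2.imwrite(name,cv2.resize(f["img"][y0:y0+h,x0:x0+w,::-1],None,fx=k,fy=k,interpolation=cv2.INTER_CUBIC))
def tri(f,uv,g,uw):
    a,d=ray(f,uv);b,e=ray(g,uw)
    s=np.linalg.lstsq(np.c_[d,-e],b-a,rcond=None)[0]
    p,q=a+d*s[0],b+e*s[1]; return (p+q)/2,np.linalg.norm(p-q)
E
python3 - <<'E'
from h import *
f=ctrl.grab_frame("top"); crop(f,225,190,160,120,5,"pics/t1.png")
f=ctrl.grab_frame("scene"); crop(f,250,205,160,120,5,"pics/s1.png")
E
```

```text
(no output)
```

View pics/t1.png

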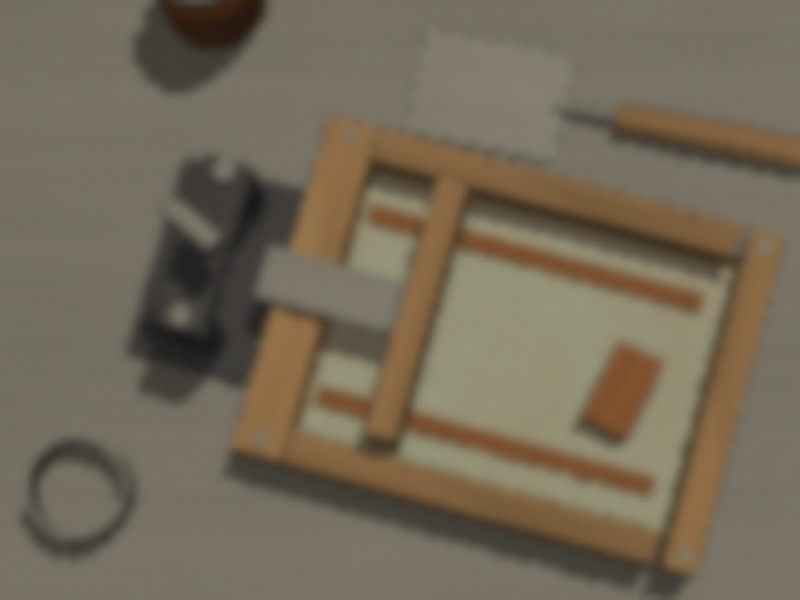

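View pics/s1.png

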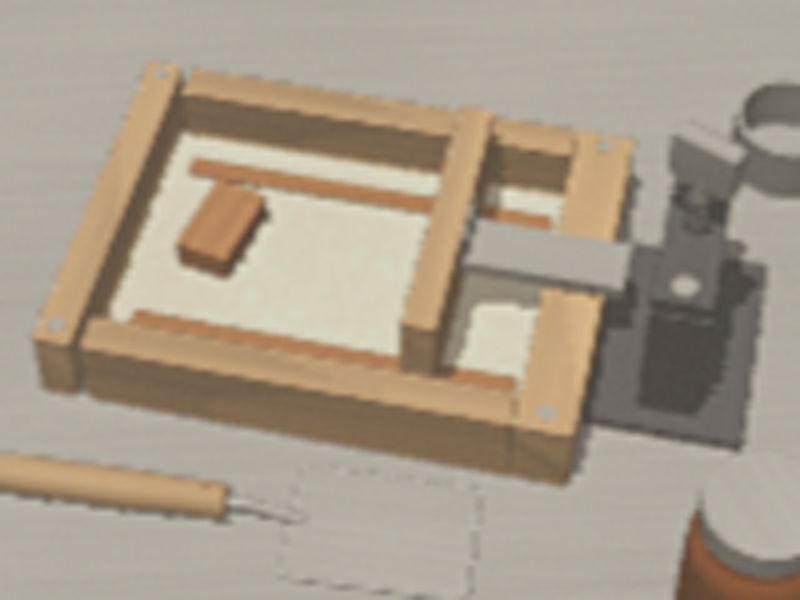

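Run:
```python
from h import *
f=ctrl.grab_frame("top");g=ctrl.grab_frame("scene")
T=lambda u,v:((u+.5)/5-.5+225,(v+.5)/5-.5+190)
S=lambda u,v:((u+.5)/5-.5+250,(v+.5)/5-.5+205)
for a,b in [((349,134),(545,412)),((260,438),(603,146)),((764,246),(56,324)),((683,553),(161,74))]:
    print(onz(f,T(*a),.045).round(4),onz(g,S(*b),.045).round(4),tri(f,T(*a),g,S(*b)))
print("corners")
for a,z in [((333,118),.045),((235,452),.045),((465,180),.075),((398,437),.075),((440,177),.075),((370,432),.075)]: print(onz(f,T(*a),z).round(4))
for b,z in [((460,112),.075),((404,322),.075),((492,112),.075),((438,325),.075)]: print(onz(g,S(*b),z).round(4))
print("head",tri(f,T(192,224),g,S(706,140)))
for b in [(676,124),(744,160),(672,166),(735,190)]: print(S(*b))
for b in [(165,204),(215,246)]: print(T(*b))
```

```text
[0.6275 0.0625 0.045 ] [0.6252 0.0636 0.045 ] (array([0.62695922, 0.06282588, 0.04737597]), np.float64(0.000857724855509427))
[0.4536 0.1132 0.045 ] [0.4531 0.114  0.045 ] (array([0.45359342, 0.11351905, 0.04557103]), np.float64(0.0007935317891759903))
[ 0.5587 -0.1724  0.045 ] [ 0.5566 -0.1712  0.045 ] (array([ 0.55826487, -0.17154375,  0.04711229]), np.float64(0.0011851090640895648))
[ 0.386  -0.1218  0.045 ] [ 0.3839 -0.1203  0.045 ] (array([ 0.38586762, -0.12092619,  0.04700302]), np.float64(0.0014857110998603067))
corners
[0.637  0.0717 0.045 ]
[0.4459 0.1272 0.045 ]
[ 0.593  -0.0038  0.075 ]
[0.4497 0.0346 0.075 ]
[0.595  0.0101 0.075 ]
[0.4526 0.05   0.075 ]
[0.4524 0.0372 0.075 ]
[ 0.5902 -0.0016  0.075 ]
[0.4534 0.0537 0.075 ]
[0.5931 0.0144 0.075 ]
head (array([0.55463477, 0.13985292, 0.15397252]), np.float64(0.0013702262473205642))
(384.8, 229.4)
(398.4, 236.6)
(384.0, 237.8)
(396.6, 242.6)
(257.6, 230.4)
(267.6, 238.8)
```

```bash
cat >> h.py <<'E'
from scipy.spatial.transform import Rotation as Ro
def pose(s=None):
    s=s or ctrl.sense(); w,x,y,z=s["tool_rot"]; M=Ro.from_quat([x,y,z,w]).as_matrix(); return np.array(s["ee_pos"]),M
TH=-0.285; O=np.array([.5560,.1435])
ex=np.array([np.cos(TH),np.sin(TH)]); ey=np.array([-np.sin(TH),np.cos(TH)])
def W(x,y,z): p=O+x*ex+y*ey; return np.array([*p,z])
def F(p): d=np.array(p)[:2]-O; return np.array([d@ex*1000,d@ey*1000,p[2]*1000 if len(p)>2 else 0])
def st():
    s=ctrl.sense();p,M=pose(s)
    print("t",s["time"],"p",(p*1000).round(1),"frame",F(p).round(1),"yawY",np.arctan2(M[1,1],M[0,1]).round(4),"xax",M[:,0].round(3),"q6",s["joint_positions"][5].round(3),"F",np.round(s["wrist_force"],2),"T",np.round(s["wrist_torque"],3),"eff6",s["joint_efforts"][5].round(4),"w",(s["grip_width"]*1000).round(2))
E
python3 - <<'E'
from h import *
st(); print(ctrl.finger_overhang,ex,ey,W(0,-.157,.2))
E
```

```text
Traceback (most recent call last):
  File "h.py", line 27, in st
    print("t",s["time"],"p",(p*1000).round(1),"frame",F(p).round(1),"yawY",np.arctan2(M[1,1],M[0,1]).round(4),"xax",M[:,0].round(3),"q6",s["joint_positions"][5].round(3),"F",np.round(s["wrist_force"],2),"T",np.round(s["wrist_torque"],3),"eff6",s["joint_efforts"][5].round(4),"w",(s["grip_width"]*1000).round(2))
                                                                                                                                                                                                                                                                                       ^^^^^^^^^^^^^^^^^^^^^^^^^^^^
AttributeError: 'float' object has no attribute 'round'
```

```bash
sed -i 's/(s\["grip_width"\]\*1000).round(2)/round(s["grip_width"]*1000,2)/' h.py
python3 - <<'E'
from h import *
st(); print(ctrl.finger_overhang,ex,ey,W(0,-.157,.2))
E
```

```text
t 0.35 p [288.4 582.4 242. ] frame [-380.2  345.9  242. ] yawY 1.111 xax [-0. -0. -1.] q6 -0.083 F [ 0.28  0.01 -0.29] T [-0.016 -0.005 -0.031] eff6 -0.0 w 85.61
0.011 [ 0.95966165 -0.28115745] [0.28115745 0.95966165] [ 0.51185828 -0.00716688  0.2       ]
```

Request:
{"name": "servo_tool", "arguments": {"steps": "17 -45 0 0 0 -0.14 0; 17 -45 0 0 0 -0.14 0; 17 -45 0 0 0 -0.14 0; 17 -45 0 0 0 -0.14 0; 17 -45 0 0 0 -0.14 0; 17 -45 0 0 0 -0.14 0; 17 -45 0 0 0 -0.14 0; 17 -45 0 0 0 -0.14 0; 17 -45 0 0 0 -0.14 0; 17 -45 0 0 0 -0.136 0; 17 -45 0 0 0 0 0; 17 -45 0 0 0 0 0"}}

```text
time: 1.55
ee_pos: [0.4928, 0.0405, 0.2427]
tool_rot: [0.424, 0.566, 0.424, -0.566]
wrist_force: [0.7, 0.9, 0.7]
grip_width: 0.0
```

Request:
{"name": "servo_tool", "arguments": {"steps": "0 0 0 0 0 0 0; 0 0 0 0 0 0 0; 0 0 0 0 0 0 0"}}

```text
time: 1.85
ee_pos: [0.4922, 0.0432, 0.2423]
tool_rot: [0.424, 0.566, 0.424, -0.566]
wrist_force: [-0.1, 0.4, 0.1]
grip_width: 0.0003
```

Run:
```python
from h import *
st()
f=ctrl.grab_frame("wrist"); cv2.imwrite("pics/w1.png",f["img"][:,:,::-1])
```

```text
t 1.85 p [492.2  43.2 242.3] frame [ -33.  -114.2  242.3] yawY -0.2843 xax [-0.  0. -1.] q6 0.263 F [-0.09  0.41  0.15] T [-0.024  0.017  0.008] eff6 0.0024 w 0.32
```

View pics/w1.png

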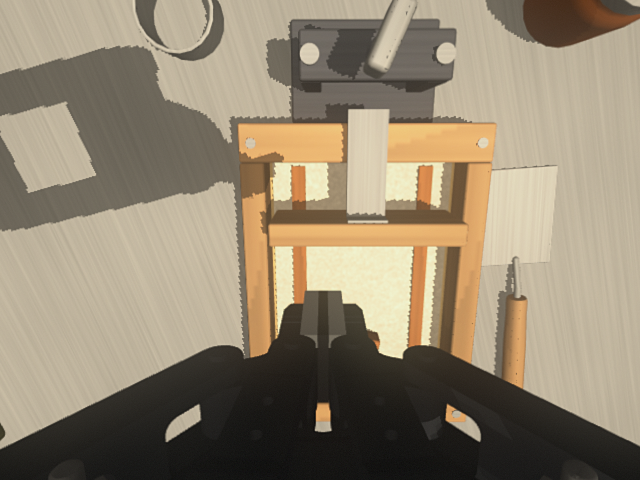

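Run:
```python
from h import *
f=ctrl.grab_frame("wrist")
def q(n,u,z): p=onz(f,u,z); print(n,p.round(4),F(p).round(1))
q("railL",(250,143),.045);q("railR",(483,143),.045)
for u in [(310,54),(446,53)]: q("bolt",u,.096)
for u in [(240,123),(495,123)]: q("rail corner",u,.045)
for u in [(270,223),(467,223)]: q("board bridge top edge",u,.075)
for u in [(270,246),(467,246)]: q("board far edge",u,.075)
for u in [(348,110),(389,110)]: q("tongue end",u,.056)
for u in [(371,70),(389,74)]: q("head low end?",u,.125); q("   top",u,.154)
crop(f,280,0,200,150,4,"pics/w1c.png")
```

```text
railL [0.4532 0.1144 0.045 ] [-90.4 -56.8  45. ]
railR [0.627  0.0635 0.045 ] [ 90.7 -56.8  45. ]
bolt [0.5154 0.1537 0.096 ] [-41.8  -1.6  96. ]
bolt [0.5965 0.1304 0.096 ] [42.6 -1.2 96. ]
rail corner [0.4507 0.1306 0.045 ] [-97.4 -42.   45. ]
rail corner [0.6384 0.0756 0.045 ] [ 98.1 -42.   45. ]
board bridge top edge [0.4539 0.0548 0.075 ] [ -73.1 -113.9   75. ]
board bridge top edge [0.5948 0.0137 0.075 ] [  73.7 -113.7   75. ]
board far edge [0.4483 0.0378 0.075 ] [ -73.6 -131.7   75. ]
board far edge [ 0.5914 -0.0039  0.075 ] [  75.4 -131.5   75. ]
tongue end [0.5322 0.1163 0.056 ] [-15.2 -32.8  56. ]
tongue end [0.5612 0.1078 0.056 ] [ 15.  -32.8  56. ]
head low end? [0.5455 0.1315 0.125 ] [ -6.7 -14.5 125. ]
   top [0.5414 0.1287 0.154 ] [ -9.9 -18.3 154. ]
head low end? [0.5547 0.1266 0.125 ] [  3.5 -16.6 125. ]
   top [0.5495 0.1244 0.154 ] [ -0.9 -20.1 154. ]
```

View pics/w1c.png

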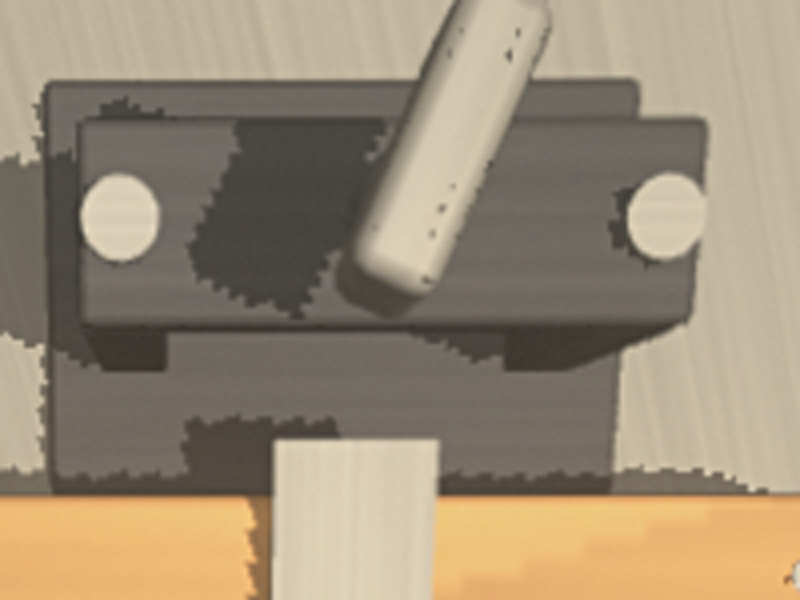

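Request:
{"name": "servo_tool", "arguments": {"steps": "10 -24 0 0 0 0 0; 10 -25 0 0 0 0 0; 0 0 -40 0 0 0 0; 0 0 -40 0 0 0 0; 0 0 -40 0 0 0 0; 0 0 -30 0 0 0 0; 0 0 -20 0 0 0 0; 0 0 -11 0 0 0 0; 0 0 0 0 0 0 0; 0 0 0 0 0 0 0; 0 0 0 0 0 0 0"}}

```text
time: 3.05
ee_pos: [0.5138, -0.0064, 0.0631]
tool_rot: [0.425, 0.567, 0.423, -0.565]
wrist_force: [-0.3, 1.1, 0.8]
grip_width: -0.0001
```

```bash
sed -i 's/^TH=.*/TH=-0.285; O=np.array([.5561,.1427])/' h.py
python3 - <<'E'
from h import *
st()
f=ctrl.grab_frame("wrist"); cv2.imwrite("pics/w2.png",f["img"][:,:,::-1])
E
```

```text
t 3.05 p [513.8  -6.4  63.1] frame [   1.3 -155.    63.1] yawY -0.2844 xax [ 0.003 -0.    -1.   ] q6 0.168 F [-0.33  1.09  0.8 ] T [ 0.057 -0.056  0.023] eff6 0.0004 w -0.13
```

View pics/w2.png

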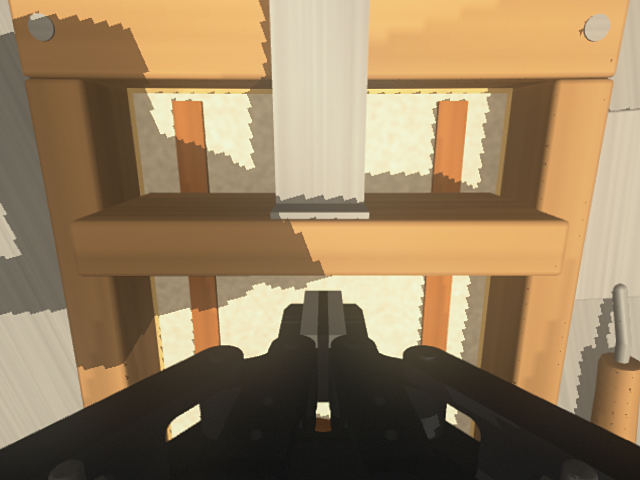

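Request:
{"name": "servo_tool", "arguments": {"steps": "1.12 3.84 0 0 0 0 0; 1.12 3.84 0 0 0 0 0; 1.12 3.84 0 0 0 0 0; 1.12 3.84 0 0 0 0 0; 1.12 3.84 0 0 0 0 0; 1.12 3.84 0 0 0 0 0; 1.12 3.84 0 0 0 0 0; 1.12 3.84 0 0 0 0 0; 1.12 3.84 0 0 0 0 0; 1.12 3.84 0 0 0 0 0; 1.12 3.84 0 0 0 0 0; 1.12 3.84 0 0 0 0 0"}}

```text
time: 4.3
ee_pos: [0.5263, 0.0398, 0.0615]
tool_rot: [0.424, 0.566, 0.424, -0.566]
wrist_force: [-0.1, -4.7, 2.8]
grip_width: 0.0002
```

Request:
{"name": "servo_tool", "arguments": {"steps": "0.56 1.92 0 0 0 0 0; 0 0 0 0 0 0 0"}}

```text
time: 4.5
ee_pos: [0.5264, 0.0422, 0.061]
tool_rot: [0.424, 0.566, 0.424, -0.566]
wrist_force: [-1.0, 0.2, 0.0]
grip_width: -0.0004
```

Run:
```python
from h import *
st()
```

```text
t 4.5 p [526.4  42.2  61. ] frame [  -0.3 -104.8   61. ] yawY -0.285 xax [-0.     0.001 -1.   ] q6 0.262 F [-1.02  0.24  0.02] T [-0.045  0.002  0.015] eff6 0.0176 w -0.43
```

Request:
{"name": "servo_tool", "arguments": {"steps": "0.28 0.96 0 0 0 0 0; 0.28 0.96 0 0 0 0 0; 0.28 0.96 0 0 0 0 0"}}

```text
time: 4.8
ee_pos: [0.5268, 0.0442, 0.0609]
tool_rot: [-0.424, -0.566, -0.424, 0.566]
wrist_force: [-0.2, -4.3, -0.3]
grip_width: 0.0003
```

Request:
{"name": "servo_tool", "arguments": {"steps": "0.28 0.96 0 0 0 0 0"}}

```text
time: 4.9
ee_pos: [0.5271, 0.0453, 0.0609]
tool_rot: [-0.424, -0.566, -0.424, 0.566]
wrist_force: [-1.1, -4.5, 0.6]
grip_width: 0.0002
```

Request:
{"name": "servo_tool", "arguments": {"steps": "0.28 0.96 0 0 0 0 0"}}

```text
time: 5.0
ee_pos: [0.5274, 0.0462, 0.0609]
tool_rot: [-0.424, -0.566, -0.424, 0.566]
wrist_force: [-1.6, -5.2, 1.1]
grip_width: -0.0002
```

Request:
{"name": "servo_tool", "arguments": {"steps": "0.28 0.96 0 0 0 0 0"}}

```text
time: 5.1
ee_pos: [0.5274, 0.0463, 0.061]
tool_rot: [-0.424, -0.565, -0.424, 0.567]
wrist_force: [-2.8, -11.0, 2.3]
grip_width: 0.0002
```

Request:
{"name": "servo_tool", "arguments": {"steps": "0.28 0.96 0 0 0 0 0"}}

```text
time: 5.2
ee_pos: [0.5274, 0.0463, 0.061]
tool_rot: [-0.425, -0.564, -0.424, 0.567]
wrist_force: [-5.0, -15.5, 2.5]
grip_width: -0.0002
```

Request:
{"name": "servo_tool", "arguments": {"steps": "0.28 0.96 0 0 0 0 0"}}

```text
time: 5.3
ee_pos: [0.5275, 0.0464, 0.061]
tool_rot: [-0.425, -0.563, -0.423, 0.568]
wrist_force: [-7.7, -18.8, 4.5]
grip_width: 0.0001
```

Request:
{"name": "servo_tool", "arguments": {"steps": "-0.84 -2.88 0 0 0 0 0; -2 -7 0 0 0 0 0; -4 -13 0 0 0 0 0; 0 0 20 0 0 0 0; 0 0 40 0 0 0 0; 0 0 45 0 0 0 0; 0 0 45 0 0 0 0; 0 0 30 0 0 0 0; 0 0 0 0 0 0 85; 0 0 0 0 0 0 85; 0 0 0 0 0 0 85"}}

```text
time: 6.4
ee_pos: [0.5209, 0.0262, 0.2394]
tool_rot: [-0.423, -0.565, -0.425, 0.567]
wrist_force: [0.0, -0.2, 0.5]
grip_width: 0.0434
```

Run:
```python
from h import *
st()
f=ctrl.grab_frame("wrist"); cv2.imwrite("pics/w3.png",f["img"][:,:,::-1])
np.savez("w3.npz",**{k:np.array(v) for k,v in f.items()})
```

```text
t 6.4 p [520.9  26.2 239.4] frame [  -1.  -121.7  239.4] yawY -0.2851 xax [-0.003  0.    -1.   ] q6 0.232 F [ 0.01 -0.2   0.54] T [ 0.011 -0.028  0.006] eff6 -0.0031 w 43.4
```

View pics/w3.png

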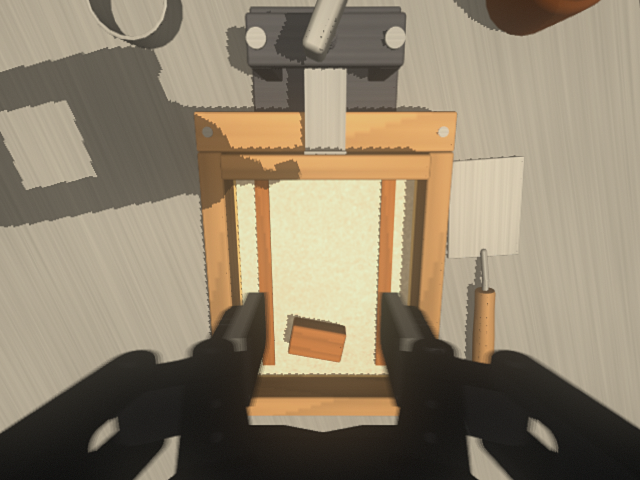

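Request:
{"name": "servo_tool", "arguments": {"steps": "-10 -34 0 0 0 0 85; -10 -34 0 0 0 0 85; 0 0 0 0 0 0 85; 0 0 0 0 0 0 85; 0 0 0 0 0 0 85"}}

```text
time: 6.95
ee_pos: [0.5016, -0.0412, 0.2403]
tool_rot: [-0.423, -0.566, -0.425, 0.566]
wrist_force: [0.4, -0.6, -0.2]
grip_width: 0.085
```

Run:
```python
from h import *
st()
f=ctrl.grab_frame("wrist"); crop(f,240,0,200,150,4,"pics/w4.png")
```

```text
t 6.95 p [501.6 -41.2 240.3] frame [  -0.6 -191.8  240.3] yawY -0.2846 xax [-0.002  0.001 -1.   ] q6 0.096 F [ 0.36 -0.61 -0.19] T [-0.043 -0.018  0.014] eff6 0.0011 w 85.03
```

View pics/w4.png

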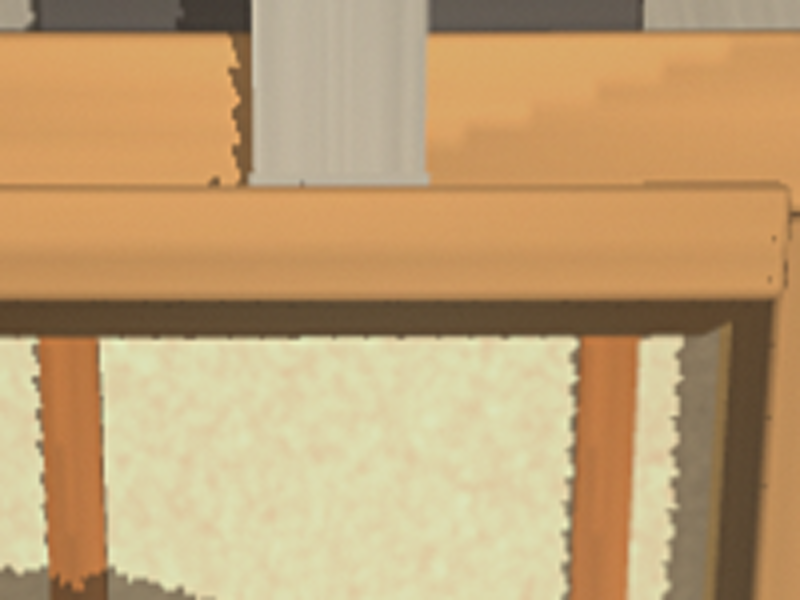

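Request:
{"name": "servo_tool", "arguments": {"steps": "13.4 45.7 0 0 0 0 85; 13.4 45.7 0 0 0 0 85; 13.4 45.7 0 0 0 0 85; 0 0 0 0 0 0 85; 0 0 0 0 0 0 85; 0 0 0 0 0 0 85"}}

```text
time: 7.6
ee_pos: [0.5418, 0.0954, 0.241]
tool_rot: [-0.424, -0.566, -0.424, 0.566]
wrist_force: [0.1, 0.2, 0.2]
grip_width: 0.0852
```

Run:
```python
from h import *
st()
f=ctrl.grab_frame("wrist"); cv2.imwrite("pics/w5f.png",f["img"][:,:,::-1]);crop(f,240,40,200,150,4,"pics/w5.png")
np.savez("w5.npz",**{k:np.array(v) for k,v in f.items()})
```

```text
t 7.6 p [541.8  95.4 241. ] frame [ -0.4 -49.4 241. ] yawY -0.2844 xax [-0.001 -0.    -1.   ] q6 0.361 F [0.08 0.16 0.21] T [-0.024 -0.003 -0.015] eff6 -0.0005 w 85.21
```

View pics/w5f.png

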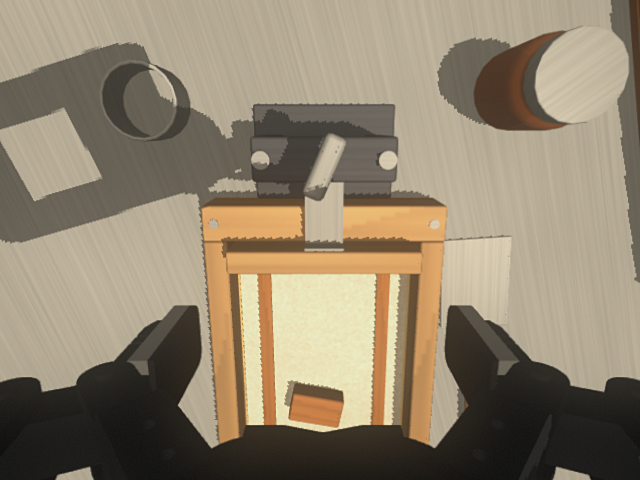

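View pics/w5.png

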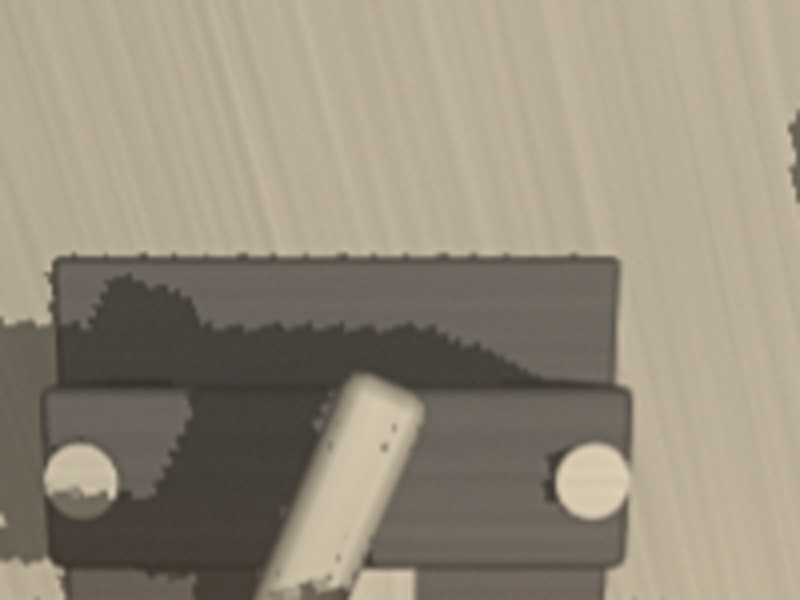

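Run:
```python
from h import *
f=dict(np.load("w5.npz")); crop(f,270,120,110,90,7,"pics/w5c.png")
def q(n,u,z): p=onz(f,u,z); print(n,p.round(4),F(p).round(1))
for u in [(260,160),(388,160)]: q("bolt",u,.096)
for u in [(203,207),(446,207)]: q("rail corner",u,.045)
for u in [(228,253),(421,253)]: q("board",u,.075)
print("cam",-f["R"].T@f["t"])
```

```text
bolt [0.5148 0.153  0.096 ] [-42.6  -1.8  96. ]
bolt [0.5962 0.1292 0.096 ] [42.3 -1.7 96. ]
rail corner [0.4503 0.1292 0.045 ] [-97.7 -42.7  45. ]
rail corner [0.6388 0.0741 0.045 ] [ 98.6 -42.6  45. ]
board [0.4659 0.0936 0.075 ] [-72.7 -72.5  75. ]
board [0.6063 0.0526 0.075 ] [ 73.5 -72.4  75. ]
cam [0.56006536 0.15995633 0.37328329]
```

View pics/w5c.png

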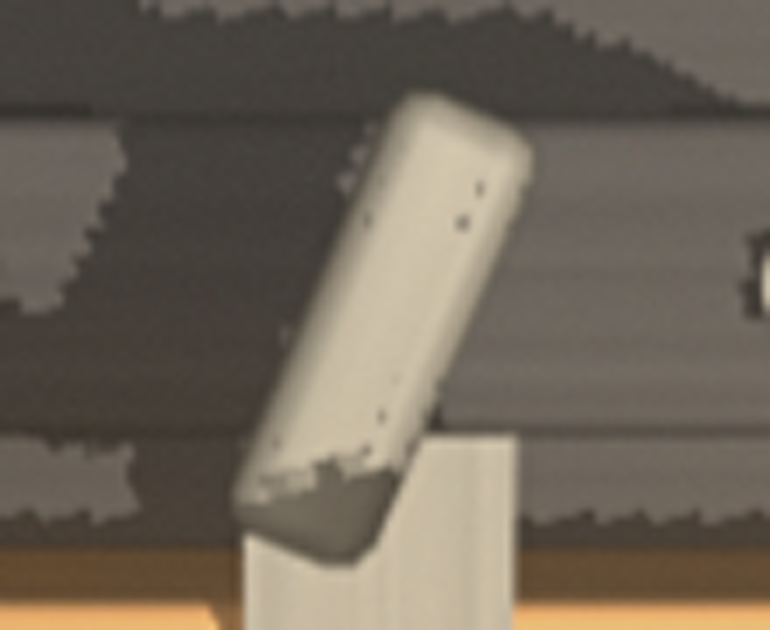

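```bash
sed -i 's/^TH=.*/TH=-0.285; O=np.array([.5558,.1412])/' h.py
python3 - <<'E'
from h import *
f=dict(np.load("w5.npz"))
c=lambda u,v:((u+.5)/7-.5+270,(v+.5)/7-.5+120)
P=[c(412,92),c(532,150),c(235,505),c(345,565)]
for z in (.148,.154):
    X=np.array([onz(f,p,z) for p in P]); m=X.mean(0); d1=X[2]-X[0];d2=X[3]-X[1]; e1=X[1]-X[0];e2=X[3]-X[2]
    print(z,m.round(4),F(m).round(1),"yaw",[np.arctan2(v[1],v[0]).round(3) for v in(d1,d2,e1,e2)],[np.linalg.norm(v).round(4) for v in(d1,d2,e1,e2)])
    print("shiftW",F([*(m[:2]),0]))
E
```

```text
0.148 [0.5552 0.1411 0.148 ] [ -0.6  -0.3 148. ] yaw [np.float64(-2.271), np.float64(-2.278), np.float64(-0.72), np.float64(-0.788)] [np.float64(0.0342), np.float64(0.0348), np.float64(0.0101), np.float64(0.0099)]
shiftW [-0.57260413 -0.27152115  0.        ]
0.154 [0.5553 0.1416 0.154 ] [ -0.6   0.2 154. ] yaw [np.float64(-2.271), np.float64(-2.278), np.float64(-0.72), np.float64(-0.788)] [np.float64(0.0333), np.float64(0.0339), np.float64(0.0098), np.float64(0.0096)]
shiftW [-0.5887857   0.24703905  0.        ]
```

Request:
{"name": "servo_tool", "arguments": {"steps": "0 0 0 0 0 0.143 85; 0 0 0 0 0 0.143 85; 0 0 0 0 0 0.143 85; 0 0 0 0 0 0.143 85; 0 0 0 0 0 0.143 85; 0 0 0 0 0 0.143 85; 0 0 0 0 0 0.143 85; 0 0 0 0 0 0.143 85; 0 0 0 0 0 0.143 85; 3 10 0 0 0 0.143 85; 3 10 0 0 0 0.143 85; 3 10 0 0 0 0.143 85"}}

```text
time: 8.85
ee_pos: [0.5511, 0.1243, 0.2415]
tool_rot: [0.706, 0.048, 0.705, -0.048]
wrist_force: [-0.1, -0.3, -0.4]
grip_width: 0.0848
```

Request:
{"name": "servo_tool", "arguments": {"steps": "4.7 15.9 0 0 0 0.143 85; 0 0 0 0 0 0.143 85; 0 0 0 0 0 0.143 85; 0 0 0 0 0 0.143 85; 0 0 0 0 0 0.143 85; 0 0 0 0 0 0.143 85; 0 0 0 0 0 0.143 85; 0 0 0 0 0 0 85; 0 0 0 0 0 0 85; 0 0 0 0 0 0 85"}}

```text
time: 9.85
ee_pos: [0.5558, 0.1408, 0.2414]
tool_rot: [0.643, -0.294, 0.643, 0.294]
wrist_force: [0.3, 0.8, -0.0]
grip_width: 0.0853
```

Run:
```python
from h import *
st()
f=ctrl.grab_frame("wrist"); cv2.imwrite("pics/w6.png",f["img"][:,:,::-1])
```

```text
t 9.85 p [555.8 140.8 241.4] frame [ 1.000e-01 -4.000e-01  2.414e+02] yawY 2.4291 xax [ 0.  0. -1.] q6 -2.275 F [ 0.33  0.77 -0.04] T [-0.029  0.001  0.048] eff6 0.013 w 85.3
```

View pics/w6.png

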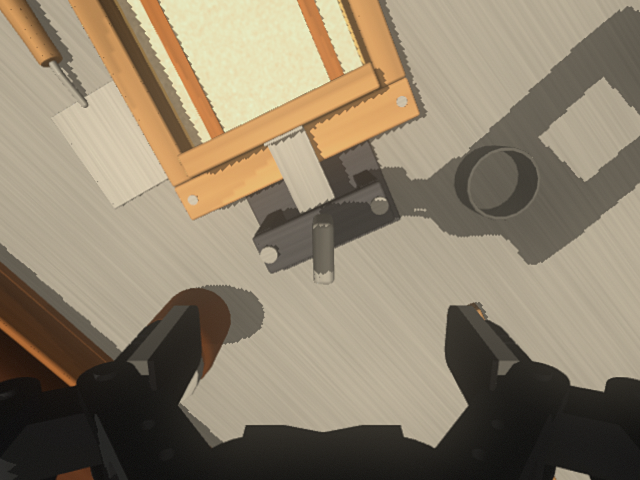

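Request:
{"name": "servo_tool", "arguments": {"steps": "0 0 -30 0 0 0 85; 0 0 -30 0 0 0.01 85; 0 0 -25 0 0 0 85; 0 0 -16 0 0 0 85; 0 0 -10 0 0 0 85; 0 0 0 0 0 0 85; 0 0 0 0 0 0 85; 0 0 0 0 0 0 85"}}

```text
time: 10.7
ee_pos: [0.5569, 0.1415, 0.1321]
tool_rot: [0.642, -0.299, 0.64, 0.298]
wrist_force: [0.8, -0.4, 0.5]
grip_width: 0.0848
```

Run:
```python
from h import *
st()
f=ctrl.grab_frame("wrist"); cv2.imwrite("pics/w7.png",f["img"][:,:,::-1])
f=ctrl.grab_frame("scene"); crop(f,300,150,160,120,5,"pics/s7.png")
```

```text
t 10.7 p [556.9 141.5 132.1] frame [  1.    0.6 132.1] yawY 2.4419 xax [ 0.003  0.    -1.   ] q6 -2.287 F [ 0.81 -0.41  0.47] T [ 0.025 -0.017  0.042] eff6 0.0011 w 84.76
```

View pics/w7.png

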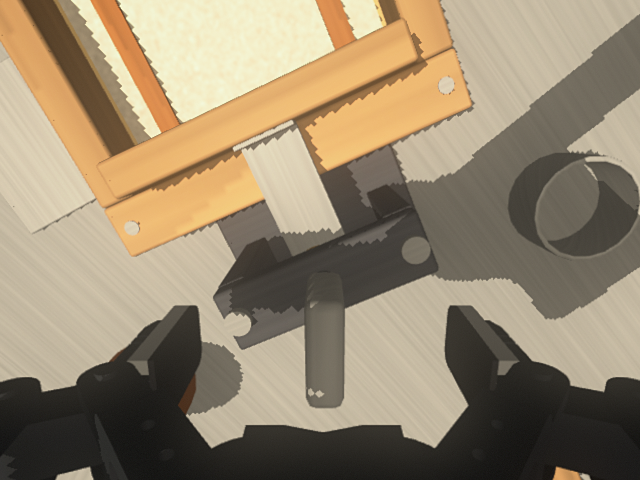

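View pics/s7.png

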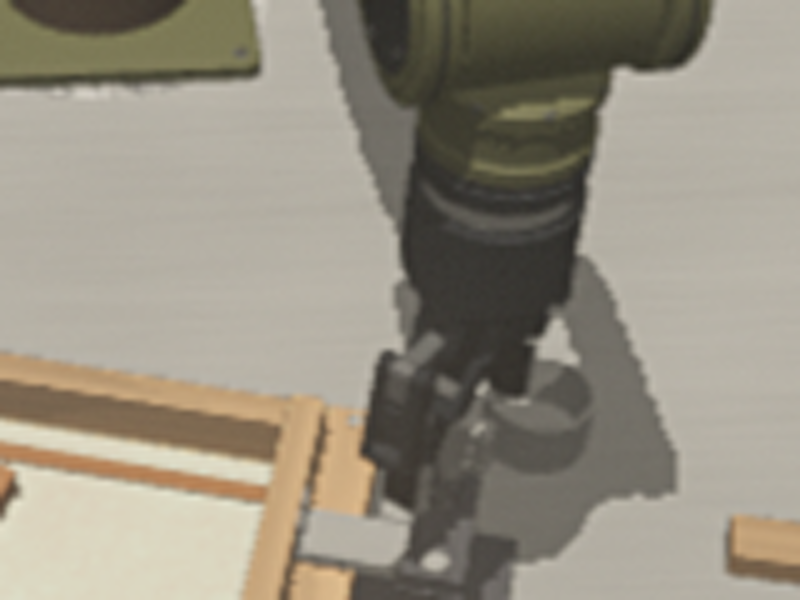

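Request:
{"name": "servo_tool", "arguments": {"steps": "0 0 0 0 0 0 40; 0 0 0 0 0 0 20; 0 0 0 0 0 0 14; 0 0 0 0 0 0 10; 0 0 0 0 0 0 8; 0 0 0 0 0 0 6; 0 0 0 0 0 0 6; 0 0 0 0 0 0 6; 0 0 0 0 0 0 6; 0 0 0 0 0 0 6", "force": 30}}

```text
time: 11.8
ee_pos: [0.5558, 0.1412, 0.1303]
tool_rot: [0.641, -0.298, 0.641, 0.298]
wrist_force: [1.4, -1.8, 0.0]
grip_width: 0.0119
```

Run:
```python
from h import *
st()
f=ctrl.grab_frame("wrist"); cv2.imwrite("pics/w8.png",f["img"][:,:,::-1])
```

```text
t 11.8 p [555.8 141.2 130.3] frame [  0.   -0.  130.3] yawY 2.4419 xax [ 0. -0. -1.] q6 -2.287 F [ 1.4  -1.78  0.01] T [-0.167 -0.131 -0.026] eff6 -0.051 w 11.9
```

View pics/w8.png

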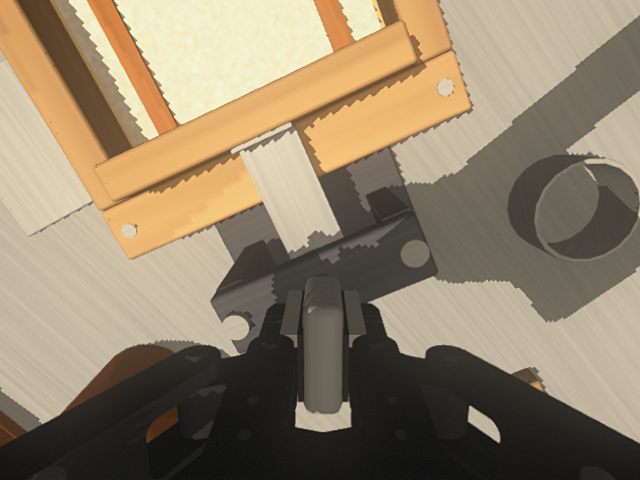

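Request:
{"name": "servo_tool", "arguments": {"steps": "0 0 -0.32 0 0 -0.1 6; 0 0 -0.32 0 0 -0.1 6; 0 0 -0.32 0 0 -0.1 6; 0 0 -0.32 0 0 -0.1 6; 0 0 0 0 0 0 6"}}

```text
time: 12.35
ee_pos: [0.5559, 0.1412, 0.1291]
tool_rot: [0.688, -0.165, 0.687, 0.165]
wrist_force: [1.0, -2.1, -0.1]
grip_width: 0.0116
```

Run:
```python
from h import *
st()
```

```text
t 12.35 p [555.9 141.2 129.1] frame [ 1.000e-01 -0.000e+00  1.291e+02] yawY 2.0422 xax [ 0. -0. -1.] q6 -1.887 F [ 1.05 -2.05 -0.13] T [-0.232 -0.113 -0.092] eff6 0.3962 w 11.63
```

```bash
cat >> h.py <<'E'
def avg(n=4):
    R=[]
    for i in range(n):
        s=ctrl.sense(); R.append([*s["wrist_force"],*s["wrist_torque"],s["joint_efforts"][5]]); 
        if i<n-1: ctrl.grab_frame("wrist")
    R=np.array(R); print("Tz",R[:,5].round(3),"eff6",R[:,6].round(3),"mean",R.mean(0).round(3)); st()
E
python3 -c "
from h import *
avg(5)"
```

```text
Tz [-0.092 -0.051 -0.016 -0.049 -0.024] eff6 [ 0.396  0.063 -0.029 -0.035 -0.023] mean [ 0.847 -1.225 -0.108 -0.237 -0.141 -0.046  0.074]
t 12.55 p [555.9 141.2 129.1] frame [ 1.000e-01 -0.000e+00  1.291e+02] yawY 2.0434 xax [ 0. -0. -1.] q6 -1.888 F [ 1.2  -0.81 -0.09] T [-0.247 -0.169 -0.024] eff6 -0.0231 w 11.63
```

Request:
{"name": "servo_tool", "arguments": {"steps": "0 0 -0.32 0 0 -0.1 6; 0 0 -0.32 0 0 -0.1 6"}}

```text
time: 12.75
ee_pos: [0.5559, 0.1411, 0.1284]
tool_rot: [0.701, -0.095, 0.701, 0.095]
wrist_force: [1.4, -1.0, -0.4]
grip_width: 0.0114
```

```bash
python3 -c "
from h import *
avg(5)"
```

```text
Tz [ 0.079 -0.031 -0.063 -0.107 -0.028] eff6 [-0.759  0.182  0.394  0.061 -0.027] mean [ 0.964 -1.659 -0.03  -0.291 -0.209 -0.03  -0.03 ]
t 12.95 p [555.9 141.2 128.5] frame [ 1.000e-01 -0.000e+00  1.285e+02] yawY 1.8445 xax [ 0. -0. -1.] q6 -1.689 F [ 1.28 -1.14 -0.46] T [-0.295 -0.235 -0.028] eff6 -0.0266 w 11.75
```

Request:
{"name": "servo_tool", "arguments": {"steps": "0 0 -0.16 0 0 -0.05 6; 0 0 -0.16 0 0 -0.05 6; 0 0 -0.16 0 0 -0.05 6; 0 0 -0.16 0 0 -0.05 6"}}

```text
time: 13.35
ee_pos: [0.5559, 0.1411, 0.1278]
tool_rot: [0.707, -0.025, 0.707, 0.025]
wrist_force: [0.8, -2.0, 0.1]
grip_width: 0.0119
```

```bash
python3 -c "
from h import *
avg(6)"
```

```text
Tz [ 0.095 -0.061 -0.075 -0.079  0.002 -0.056] eff6 [-0.343  0.049  0.155 -0.007 -0.041 -0.031] mean [ 1.254 -2.531 -0.247 -0.359 -0.226 -0.029 -0.037]
t 13.6 p [555.8 141.2 127.8] frame [ 1.000e-01 -0.000e+00  1.278e+02] yawY 1.6437 xax [ 0. -0. -1.] q6 -1.488 F [ 1.35 -2.45 -0.37] T [-0.357 -0.217 -0.056] eff6 -0.0309 w 11.31
```

Request:
{"name": "servo_tool", "arguments": {"steps": "0 0 -0.16 0 0 -0.05 6; 0 0 -0.16 0 0 -0.05 6; 0 0 -0.16 0 0 -0.05 6; 0 0 -0.16 0 0 -0.05 6"}}

```text
time: 14.0
ee_pos: [0.5559, 0.1411, 0.1272]
tool_rot: [0.706, 0.045, 0.706, -0.046]
wrist_force: [1.9, -2.9, -0.2]
grip_width: 0.0114
```

```bash
python3 -c "
from h import *
avg(6)
f=ctrl.grab_frame('wrist'); cv2.imwrite('pics/w9.png',f['img'][:,:,::-1])
f=ctrl.grab_frame('scene'); crop(f,340,200,100,75,8,'pics/s9.png')"
```

```text
Tz [ 0.093 -0.086 -0.037  0.002 -0.061 -0.025] eff6 [-0.343  0.044  0.157 -0.005 -0.043 -0.037] mean [ 1.88  -3.012  0.019 -0.433 -0.297 -0.019 -0.038]
t 14.25 p [555.9 141.2 127.2] frame [ 1.000e-01 -0.000e+00  1.272e+02] yawY 1.4433 xax [ 0. -0. -1.] q6 -1.288 F [ 1.73 -3.45 -0.38] T [-0.498 -0.301 -0.025] eff6 -0.037 w 11.48
```

View pics/s9.png

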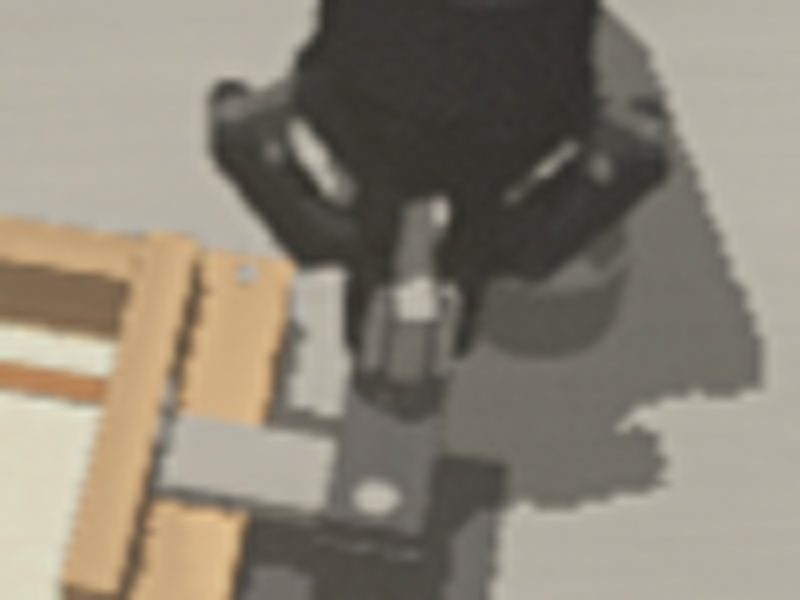

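View pics/w9.png

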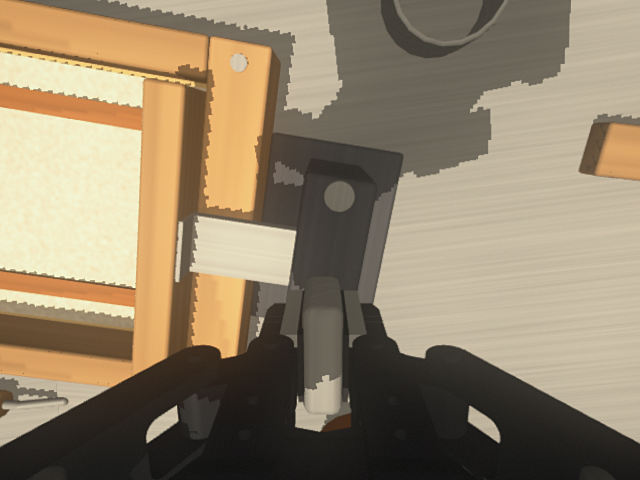

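Request:
{"name": "servo_tool", "arguments": {"steps": "0 0 -0.16 0 0 -0.05 6; 0 0 -0.16 0 0 -0.05 6; 0 0 -0.16 0 0 -0.05 6; 0 0 -0.16 0 0 -0.05 6"}}

```text
time: 14.75
ee_pos: [0.5559, 0.1411, 0.1266]
tool_rot: [0.698, 0.116, 0.697, -0.116]
wrist_force: [2.1, -4.0, 0.1]
grip_width: 0.0111
```

```bash
python3 -c "
from h import *
avg(5)"
```

```text
Tz [-0.03  -0.027 -0.049 -0.047 -0.048] eff6 [-0.343  0.041  0.159 -0.003 -0.045] mean [ 2.007 -3.664 -0.095 -0.569 -0.342 -0.04  -0.038]
t 14.95 p [555.8 141.2 126.5] frame [ 1.000e-01 -0.000e+00  1.265e+02] yawY 1.2433 xax [ 0. -0. -1.] q6 -1.088 F [ 2.62 -4.02 -0.44] T [-0.628 -0.336 -0.048] eff6 -0.0447 w 11.51
```

Request:
{"name": "servo_tool", "arguments": {"steps": "0 0 -0.16 0 0 -0.05 6; 0 0 -0.16 0 0 -0.05 6; 0 0 -0.16 0 0 -0.05 6; 0 0 -0.16 0 0 -0.05 6"}}

```text
time: 15.35
ee_pos: [0.5558, 0.1411, 0.1259]
tool_rot: [0.683, 0.185, 0.682, -0.185]
wrist_force: [2.0, -3.0, -0.5]
grip_width: 0.0114
```

```bash
python3 -c "
from h import *
avg(5)"
```

```text
Tz [ 0.056 -0.043 -0.094 -0.126 -0.012] eff6 [-0.344  0.043  0.157 -0.005 -0.044] mean [ 1.739 -3.583 -0.137 -0.634 -0.301 -0.044 -0.038]
t 15.55 p [555.8 141.1 125.9] frame [ 1.000e-01 -1.000e-01  1.259e+02] yawY 1.0434 xax [ 0. -0. -1.] q6 -0.888 F [ 1.43 -4.39  0.48] T [-0.657 -0.276 -0.012] eff6 -0.0438 w 11.33
```

Request:
{"name": "servo_tool", "arguments": {"steps": "0 0 -0.16 0 0 -0.05 6; 0 0 -0.16 0 0 -0.05 6; 0 0 -0.16 0 0 -0.05 6; 0 0 -0.16 0 0 -0.05 6"}}

```text
time: 15.95
ee_pos: [0.5558, 0.1411, 0.1253]
tool_rot: [0.661, 0.252, 0.661, -0.252]
wrist_force: [1.5, -4.7, -0.4]
grip_width: 0.0118
```

```bash
python3 -c "
from h import *
avg(5)"
```

```text
Tz [ 0.063 -0.085 -0.045 -0.044 -0.003] eff6 [-0.344  0.044  0.156 -0.006 -0.044] mean [ 1.846 -4.69  -0.073 -0.744 -0.347 -0.023 -0.039]
t 16.15 p [555.8 141.1 125.2] frame [ 0.000e+00 -1.000e-01  1.252e+02] yawY 0.8436 xax [ 0. -0. -1.] q6 -0.688 F [ 2.47 -4.64  0.26] T [-0.727 -0.331 -0.003] eff6 -0.0437 w 11.25
```

Request:
{"name": "servo_tool", "arguments": {"steps": "0 0 -0.16 0 0 -0.05 6; 0 0 -0.16 0 0 -0.05 6; 0 0 -0.16 0 0 -0.05 6; 0 0 -0.16 0 0 -0.05 6"}}

```text
time: 16.55
ee_pos: [0.5558, 0.1411, 0.1246]
tool_rot: [0.632, 0.317, 0.632, -0.317]
wrist_force: [2.3, -5.7, 0.5]
grip_width: 0.0113
```

```bash
python3 -c "
from h import *
avg(5)"
```

```text
Tz [ 0.048 -0.067 -0.059 -0.085  0.004] eff6 [-0.344  0.074  0.127 -0.023 -0.056] mean [ 2.032 -5.011  0.636 -0.803 -0.336 -0.032 -0.045]
t 16.75 p [555.8 141.1 124.6] frame [ 0.000e+00 -1.000e-01  1.246e+02] yawY 0.6436 xax [ 0. -0. -1.] q6 -0.488 F [ 2.26 -4.87  0.81] T [-0.805 -0.274  0.004] eff6 -0.0559 w 11.95
```

Request:
{"name": "servo_tool", "arguments": {"steps": "0 0 -0.16 0 0 -0.05 6; 0 0 -0.16 0 0 -0.05 6"}}

```text
time: 16.95
ee_pos: [0.5558, 0.1411, 0.1243]
tool_rot: [0.616, 0.348, 0.615, -0.348]
wrist_force: [1.1, -5.0, -0.2]
grip_width: 0.0113
```

```bash
python3 -c "
from h import *
avg(7)"
```

```text
Tz [ 0.079 -0.068 -0.044 -0.132 -0.034 -0.101 -0.106] eff6 [-0.348  0.063  0.119 -0.025 -0.056 -0.062 -0.063] mean [ 1.81  -4.746  0.572 -0.804 -0.345 -0.058 -0.053]
t 17.25 p [555.8 141.1 124.3] frame [ 0.000e+00 -1.000e-01  1.243e+02] yawY 0.5436 xax [ 0. -0. -1.] q6 -0.388 F [ 1.67 -4.45  0.63] T [-0.823 -0.355 -0.106] eff6 -0.063 w 11.51
```

Request:
{"name": "servo_tool", "arguments": {"steps": "0 0 -0.16 0 0 -0.05 6; 0 0 -0.16 0 0 -0.05 6"}}

```text
time: 17.45
ee_pos: [0.5558, 0.1411, 0.124]
tool_rot: [0.598, 0.378, 0.597, -0.378]
wrist_force: [0.9, -5.8, 0.8]
grip_width: 0.0118
```

```bash
python3 -c "
from h import *
avg(5)"
```

```text
Tz [ 0.044 -0.071 -0.03  -0.05  -0.079] eff6 [-0.348  0.063  0.119 -0.025 -0.056] mean [ 1.374 -5.09   0.43  -0.805 -0.348 -0.037 -0.049]
t 17.65 p [555.8 141.1 124. ] frame [ 0.00e+00 -1.00e-01  1.24e+02] yawY 0.4436 xax [ 0. -0. -1.] q6 -0.288 F [ 1.3  -4.22  0.06] T [-0.784 -0.371 -0.079] eff6 -0.0563 w 11.79
```

Request:
{"name": "servo_tool", "arguments": {"steps": "0 0 -0.16 0 0 -0.05 6; 0 0 -0.16 0 0 -0.05 6"}}

```text
time: 17.85
ee_pos: [0.5558, 0.1411, 0.1237]
tool_rot: [0.578, 0.407, 0.578, -0.408]
wrist_force: [1.3, -5.5, 1.0]
grip_width: 0.0116
```

```bash
python3 -c "
from h import *
avg(5)"
```

```text
Tz [ 0.05  -0.027 -0.036 -0.083 -0.055] eff6 [-0.348  0.063  0.119 -0.025 -0.057] mean [ 1.823 -5.185  0.624 -0.822 -0.343 -0.03  -0.05 ]
t 18.05 p [555.8 141.1 123.6] frame [ 0.000e+00 -1.000e-01  1.236e+02] yawY 0.3436 xax [-0. -0. -1.] q6 -0.188 F [ 2.24 -4.7   0.87] T [-0.856 -0.341 -0.055] eff6 -0.0565 w 11.43
```

Request:
{"name": "servo_tool", "arguments": {"steps": "0 0 -0.16 0 0 -0.05 6; 0 0 -0.16 0 0 -0.05 6; 0 0 -0.16 0 0 -0.05 6"}}

```text
time: 18.35
ee_pos: [0.5558, 0.1411, 0.1232]
tool_rot: [0.546, 0.45, 0.545, -0.45]
wrist_force: [1.4, -4.7, 0.1]
grip_width: 0.0112
```

```bash
python3 -c "
from h import *
avg(5)"
```

```text
Tz [ 0.06  -0.074 -0.07  -0.064 -0.079] eff6 [-0.346  0.063  0.119 -0.026 -0.057] mean [ 1.267 -4.81   0.41  -0.851 -0.354 -0.045 -0.049]
t 18.55 p [555.8 141.1 123.2] frame [ 0.000e+00 -1.000e-01  1.232e+02] yawY 0.1936 xax [-0. -0. -1.] q6 -0.038 F [ 0.2  -5.24 -0.4 ] T [-0.9   -0.407 -0.079] eff6 -0.0569 w 11.46
```

Request:
{"name": "servo_tool", "arguments": {"steps": "0 0 -0.16 0 0 -0.05 6; 0 0 -0.16 0 0 -0.05 6; 0 0 -0.16 0 0 -0.05 6"}}

```text
time: 18.85
ee_pos: [0.5558, 0.141, 0.1227]
tool_rot: [0.511, 0.489, 0.51, -0.49]
wrist_force: [2.0, -5.0, 1.4]
grip_width: 0.0119
```

```bash
python3 -c "
from h import *
avg(5)"
```

```text
Tz [ 0.058 -0.054 -0.043 -0.098 -0.132] eff6 [-0.346  0.062  0.119 -0.026 -0.057] mean [ 2.019 -4.589  0.392 -0.855 -0.332 -0.054 -0.05 ]
t 19.05 p [555.8 141.1 122.7] frame [  0.   -0.2 122.7] yawY 0.0436 xax [-0. -0. -1.] q6 0.112 F [ 2.43 -4.52  0.76] T [-0.879 -0.304 -0.132] eff6 -0.0572 w 11.75
```

Request:
{"name": "servo_tool", "arguments": {"steps": "0 0 -0.16 0 0 -0.05 6; 0 0 -0.16 0 0 -0.05 6; 0 0 -0.16 0 0 -0.05 6"}}

```text
time: 19.35
ee_pos: [0.5558, 0.1411, 0.1222]
tool_rot: [-0.472, -0.526, -0.472, 0.526]
wrist_force: [2.0, -4.4, -0.1]
grip_width: 0.0119
```

```bash
python3 -c "
from h import *
avg(5)"
```

```text
Tz [ 0.165 -0.072 -0.072 -0.044 -0.069] eff6 [-0.346  0.062  0.118 -0.026 -0.058] mean [ 1.673 -4.274  0.626 -0.816 -0.31  -0.018 -0.05 ]
t 19.55 p [555.7 141.  122.2] frame [ -0.   -0.2 122.2] yawY -0.1064 xax [-0.    -0.001 -1.   ] q6 0.262 F [ 2.21 -4.29 -0.11] T [-0.811 -0.313 -0.069] eff6 -0.0576 w 11.72
```

Request:
{"name": "servo_tool", "arguments": {"steps": "0 0 -0.16 0 0 -0.05 6; 0 0 -0.16 0 0 -0.05 6; 0 0 -0.16 0 0 -0.05 6"}}

```text
time: 19.85
ee_pos: [0.5557, 0.141, 0.1218]
tool_rot: [-0.432, -0.56, -0.431, 0.56]
wrist_force: [0.4, -5.3, 0.9]
grip_width: 0.0113
```

```bash
python3 -c "
from h import *
avg(5)
f=ctrl.grab_frame('wrist'); cv2.imwrite('pics/w10.png',f['img'][:,:,::-1])"
```

```text
Tz [ 0.057 -0.075 -0.071 -0.114 -0.057] eff6 [-0.346  0.062  0.118 -0.027 -0.058] mean [ 1.391 -4.82   0.818 -0.849 -0.283 -0.052 -0.05 ]
t 20.05 p [555.7 141.  121.8] frame [ -0.   -0.2 121.8] yawY -0.2564 xax [-0.    -0.001 -1.   ] q6 0.412 F [ 1.22 -5.03  0.84] T [-0.89  -0.314 -0.057] eff6 -0.0579 w 11.36
```

View pics/w10.png

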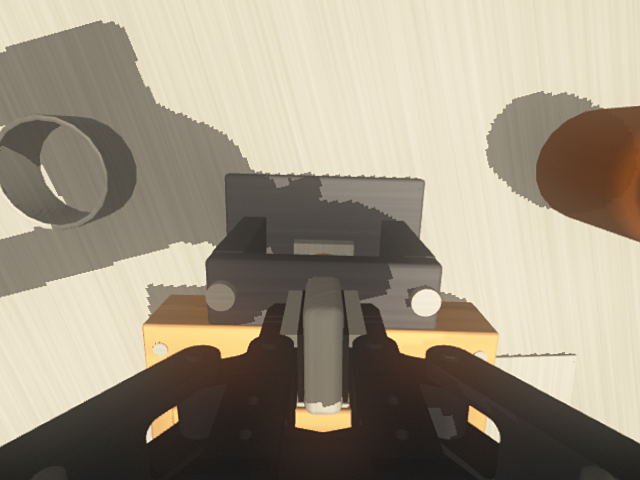

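Request:
{"name": "servo_tool", "arguments": {"steps": "0 0 -0.16 0 0 -0.05 6; 0 0 -0.16 0 0 -0.05 6; 0 0 -0.16 0 0 -0.05 6"}}

```text
time: 20.4
ee_pos: [0.5557, 0.141, 0.1213]
tool_rot: [-0.388, -0.591, -0.388, 0.591]
wrist_force: [1.2, -5.5, 0.2]
grip_width: 0.0116
```

```bash
python3 -c "
from h import *
avg(5)"
```

```text
Tz [ 0.058 -0.051 -0.088 -0.03  -0.054] eff6 [-0.346  0.071  0.124 -0.026 -0.058] mean [ 1.205 -4.896  0.447 -0.839 -0.279 -0.033 -0.047]
t 20.6 p [555.7 141.  121.3] frame [-1.000e-01 -2.000e-01  1.213e+02] yawY -0.4062 xax [-0. -0. -1.] q6 0.562 F [ 0.79 -4.39  0.33] T [-0.843 -0.28  -0.054] eff6 -0.0581 w 11.52
```

Request:
{"name": "servo_tool", "arguments": {"steps": "0 0 -0.16 0 0 -0.05 6; 0 0 -0.16 0 0 -0.05 6; 0 0 -0.16 0 0 -0.05 6"}}

```text
time: 20.9
ee_pos: [0.5557, 0.141, 0.1208]
tool_rot: [-0.343, -0.618, -0.343, 0.619]
wrist_force: [1.6, -4.3, 0.7]
grip_width: 0.0117
```

```bash
python3 -c "
from h import *
avg(5)"
```

```text
Tz [ 0.109 -0.039 -0.079 -0.038 -0.097] eff6 [-0.347  0.065  0.119 -0.027 -0.059] mean [ 1.137 -4.786  0.533 -0.86  -0.25  -0.029 -0.05 ]
t 21.1 p [555.7 141.  120.8] frame [-1.000e-01 -2.000e-01  1.208e+02] yawY -0.5561 xax [-0. -0. -1.] q6 0.711 F [ 1.34 -4.49 -0.09] T [-0.914 -0.247 -0.097] eff6 -0.0587 w 11.54
```

Request:
{"name": "servo_tool", "arguments": {"steps": "0 0 -0.16 0 0 -0.05 6; 0 0 -0.16 0 0 -0.05 6; 0 0 -0.16 0 0 -0.05 6"}}

```text
time: 21.4
ee_pos: [0.5557, 0.1411, 0.1203]
tool_rot: [-0.296, -0.642, -0.296, 0.642]
wrist_force: [1.6, -5.2, 1.0]
grip_width: 0.0117
```

```bash
python3 -c "
from h import *
avg(5)"
```

```text
Tz [ 0.063 -0.08  -0.064 -0.031  0.003] eff6 [-0.347  0.068  0.123 -0.027 -0.059] mean [ 1.503 -4.951  0.957 -0.867 -0.204 -0.022 -0.048]
t 21.6 p [555.7 141.1 120.3] frame [-1.000e-01 -2.000e-01  1.203e+02] yawY -0.7059 xax [-0. -0. -1.] q6 0.861 F [ 1.45 -4.46  0.54] T [-0.871 -0.221  0.003] eff6 -0.059 w 11.52
```

Request:
{"name": "servo_tool", "arguments": {"steps": "0 0 -0.16 0 0 -0.05 6; 0 0 -0.16 0 0 -0.05 6"}}

```text
time: 21.8
ee_pos: [0.5557, 0.1411, 0.12]
tool_rot: [-0.264, -0.656, -0.263, 0.656]
wrist_force: [0.3, -4.8, -0.1]
grip_width: 0.0115
```

```bash
python3 -c "
from h import *
avg(5)"
```

```text
Tz [ 0.063 -0.037 -0.014 -0.024 -0.028] eff6 [-0.351  0.067  0.121 -0.027 -0.059] mean [ 0.672 -4.66   0.734 -0.937 -0.209 -0.008 -0.05 ]
t 22.0 p [555.7 141.1 120. ] frame [-1.0e-01 -2.0e-01  1.2e+02] yawY -0.8058 xax [-0. -0. -1.] q6 0.961 F [ 0.29 -4.39  0.74] T [-0.912 -0.203 -0.028] eff6 -0.0593 w 11.43
```

Request:
{"name": "servo_tool", "arguments": {"steps": "0 0 -0.16 0 0 -0.05 6; 0 0 -0.16 0 0 -0.05 6; 0 0 -0.16 0 0 -0.05 6"}}

```text
time: 22.3
ee_pos: [0.5556, 0.1411, 0.1195]
tool_rot: [-0.214, -0.674, -0.213, 0.674]
wrist_force: [1.3, -5.3, 0.3]
grip_width: 0.0115
```

```bash
python3 -c "
from h import *
avg(5)"
```

```text
Tz [ 0.07  -0.05  -0.04  -0.085 -0.073] eff6 [-0.348  0.064  0.12  -0.027 -0.06 ] mean [ 0.756 -5.148  0.947 -0.891 -0.22  -0.035 -0.05 ]
t 22.5 p [555.7 141.1 119.5] frame [-1.000e-01 -1.000e-01  1.195e+02] yawY -0.9556 xax [-0. -0. -1.] q6 1.111 F [ 0.53 -4.99  1.35] T [-0.948 -0.197 -0.073] eff6 -0.0596 w 11.49
```

Request:
{"name": "servo_tool", "arguments": {"steps": "0 0 -0.16 0 0 -0.05 6; 0 0 -0.16 0 0 -0.05 6"}}

```text
time: 22.7
ee_pos: [0.5556, 0.1411, 0.1192]
tool_rot: [-0.18, -0.684, -0.179, 0.684]
wrist_force: [0.3, -5.0, 1.1]
grip_width: 0.0115
```

```bash
python3 -c "
from h import *
avg(5)"
```

```text
Tz [ 0.017 -0.06  -0.022 -0.072 -0.015] eff6 [-0.354  0.062  0.119 -0.027 -0.06 ] mean [ 0.654 -4.944  1.08  -0.925 -0.175 -0.03  -0.052]
t 22.9 p [555.6 141.1 119.2] frame [-1.000e-01 -1.000e-01  1.192e+02] yawY -1.0554 xax [-0. -0. -1.] q6 1.211 F [ 0.63 -5.61  1.34] T [-0.903 -0.157 -0.015] eff6 -0.06 w 11.7
```

Request:
{"name": "servo_tool", "arguments": {"steps": "0 0 -0.16 0 0 -0.05 6; 0 0 -0.16 0 0 -0.05 6"}}

```text
time: 23.1
ee_pos: [0.5556, 0.1411, 0.119]
tool_rot: [-0.145, -0.692, -0.145, 0.692]
wrist_force: [1.0, -5.1, 1.9]
grip_width: 0.0116
```

```bash
python3 -c "
from h import *
avg(5)"
```

```text
Tz [ 0.082 -0.097 -0.019 -0.028 -0.056] eff6 [-0.337  0.079  0.134 -0.012 -0.045] mean [ 0.439 -5.276  2.07  -0.926 -0.123 -0.024 -0.036]
t 23.3 p [555.6 141.1 119. ] frame [-1.00e-01 -1.00e-01  1.19e+02] yawY -1.1553 xax [-0. -0. -1.] q6 1.311 F [ 0.23 -5.37  2.51] T [-0.941 -0.167 -0.056] eff6 -0.0449 w 11.44
```

Request:
{"name": "servo_tool", "arguments": {"steps": "0 0 -0.16 0 0 -0.05 6; 0 0 -0.16 0 0 -0.05 6"}}

```text
time: 23.5
ee_pos: [0.5556, 0.1411, 0.1188]
tool_rot: [-0.111, -0.698, -0.11, 0.699]
wrist_force: [-0.1, -4.7, 2.7]
grip_width: 0.0118
```

```bash
python3 -c "
from h import *
avg(5)"
```

```text
Tz [ 0.139  0.038 -0.071 -0.019 -0.021] eff6 [-0.308  0.093  0.151  0.009 -0.023] mean [-0.267 -5.161  2.819 -0.928 -0.041  0.013 -0.015]
t 23.7 p [555.6 141.1 118.7] frame [-1.000e-01 -1.000e-01  1.187e+02] yawY -1.2552 xax [-0.001 -0.    -1.   ] q6 1.411 F [-0.03 -5.82  2.86] T [-0.921 -0.048 -0.021] eff6 -0.0229 w 11.57
```

Request:
{"name": "servo_tool", "arguments": {"steps": "0 0 -0.16 0 0 -0.05 6; 0 0 -0.06 0 0 -0.02 6; 0 0 0 0 0 0 6; 0 0 0 0 0 0 6; 0 0 0 0 0 0 6"}}

```text
time: 24.2
ee_pos: [0.5556, 0.1411, 0.1186]
tool_rot: [-0.087, -0.702, -0.087, 0.702]
wrist_force: [-0.3, -5.8, 2.7]
grip_width: 0.0115
```

```bash
python3 -c "
from h import *
avg(6)"
```

```text
Tz [-0.02  -0.012 -0.011 -0.019 -0.002 -0.008] eff6 [-0.007 -0.007 -0.007 -0.007 -0.007 -0.007] mean [-2.300e-01 -5.111e+00  2.637e+00 -9.280e-01 -3.000e-03 -1.200e-02
 -7.000e-03]
t 24.45 p [555.6 141.1 118.6] frame [-1.000e-01 -1.000e-01  1.186e+02] yawY -1.3251 xax [-0. -0. -1.] q6 1.48 F [ 0.45 -4.72  2.82] T [-0.932 -0.017 -0.008] eff6 -0.0065 w 11.89
```

Request:
{"name": "servo_tool", "arguments": {"steps": "0 0 0.32 0 0 0.1 6; 0 0 0.32 0 0 0.1 6; 0 0 0.32 0 0 0.1 6; 0 0 0.32 0 0 0.1 6; 0 0 0.32 0 0 0.1 6; 0 0 0.32 0 0 0.1 6; 0 0 0.32 0 0 0.1 6; 0 0 0.32 0 0 0.1 6; 0 0 0.32 0 0 0.1 6; 0 0 0.32 0 0 0.1 6"}}

```text
time: 25.45
ee_pos: [0.5557, 0.1411, 0.1215]
tool_rot: [-0.414, -0.573, -0.414, 0.574]
wrist_force: [1.7, -4.9, 0.8]
grip_width: 0.0115
```

Request:
{"name": "servo_tool", "arguments": {"steps": "0 0 0.32 0 0 0.1 6; 0 0 0.32 0 0 0.1 6; 0 0 0.32 0 0 0.1 6; 0 0 0.32 0 0 0.1 6; 0 0 0.32 0 0 0.1 6; 0 0 0.22 0 0 0.07 6; 0 0 0 0 0 0 6; 0 0 0 0 0 0 6; 0 0 0 0 0 0 6"}}

```text
time: 26.35
ee_pos: [0.5558, 0.1411, 0.1233]
tool_rot: [0.557, 0.435, 0.557, -0.435]
wrist_force: [1.4, -4.9, 1.6]
grip_width: 0.0114
```

```bash
python3 -c "
from h import *
avg(3)"
```

```text
Tz [0.073 0.079 0.094] eff6 [0.055 0.055 0.054] mean [ 1.683 -4.953  1.247 -0.866 -0.266  0.082  0.055]
t 26.45 p [555.8 141.1 123.3] frame [ 0.000e+00 -1.000e-01  1.233e+02] yawY 0.245 xax [ 0. -0. -1.] q6 -0.09 F [ 1.23 -4.51  0.77] T [-0.875 -0.227  0.094] eff6 0.0545 w 11.29
```

Request:
{"name": "servo_tool", "arguments": {"steps": "0 0 0 0 0 0 16; 0 0 0 0 0 0 30; 0 0 0 0 0 0 50; 0 0 0 0 0 0 80; 0 0 0 0 0 0 80; 0 0 0 0 0 0 80; 0 0 20 0 0 0 80; 0 0 40 0 0 0 80; 0 0 40 0 0 0 80; 0 0 30 0 0 0 80; 0 0 0 0 0 0 80"}}

```text
time: 27.55
ee_pos: [0.5585, 0.1417, 0.26]
tool_rot: [0.559, 0.439, 0.554, -0.433]
wrist_force: [0.1, 0.1, 1.5]
grip_width: 0.0802
```

Request:
{"name": "servo_tool", "arguments": {"steps": "-11 -38 0 0 0 0 80; -11 -38 0 0 0 0 80; -11 -38 0 0 0 0 80; -11 -38 0 0 0 0 80; 0 0 0 0 0 0 80; 0 0 0 0 0 0 80"}}

```text
time: 28.15
ee_pos: [0.5113, -0.0113, 0.2524]
tool_rot: [0.556, 0.436, 0.557, -0.437]
wrist_force: [0.6, 0.4, 0.5]
grip_width: 0.0799
```

```bash
python3 -c "
from h import *
st()
f=ctrl.grab_frame('wrist'); cv2.imwrite('pics/w11.png',f['img'][:,:,::-1])
f=ctrl.grab_frame('scene'); crop(f,250,205,160,120,5,'pics/s11.png')
f=ctrl.grab_frame('top'); crop(f,225,170,160,140,5,'pics/t11.png'); cv2.imwrite('pics/t11f.png',f['img'][:,:,::-1])"
```

```text
t 28.15 p [511.3 -11.3 252.4] frame [ 2.000e-01 -1.589e+02  2.524e+02] yawY 0.2401 xax [-0.001  0.001 -1.   ] q6 -0.368 F [0.61 0.44 0.53] T [-0.013  0.006 -0.047] eff6 -0.0187 w 79.87
```

View pics/w11.png

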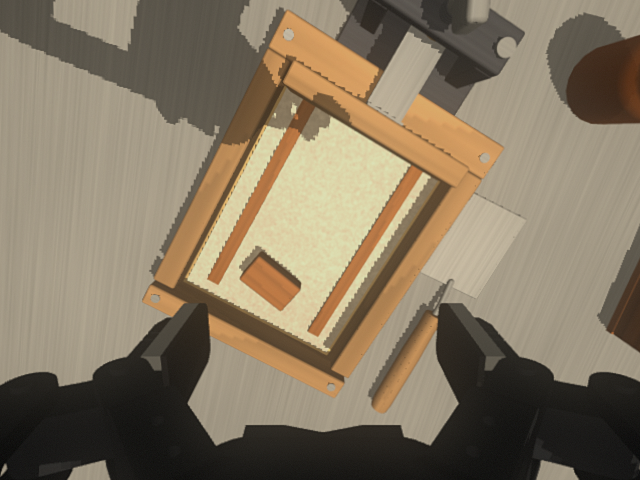

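View pics/s11.png

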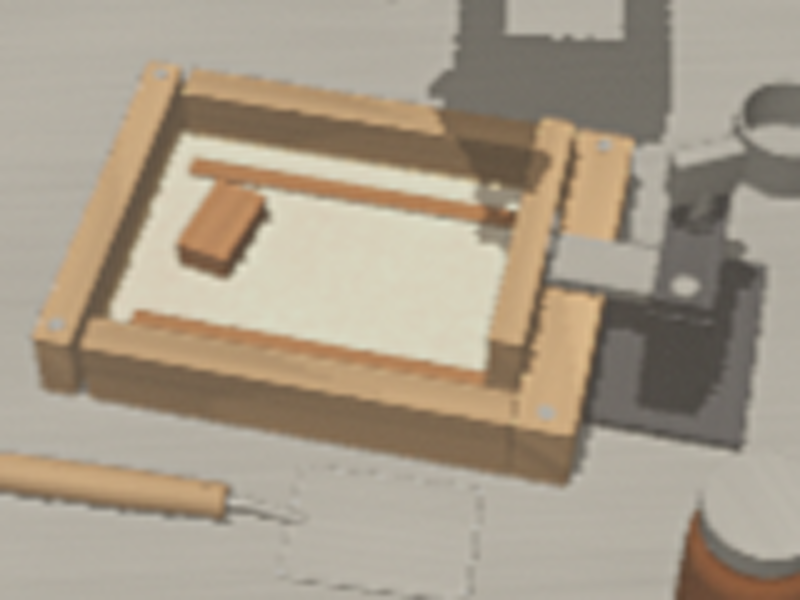

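View pics/t11f.png

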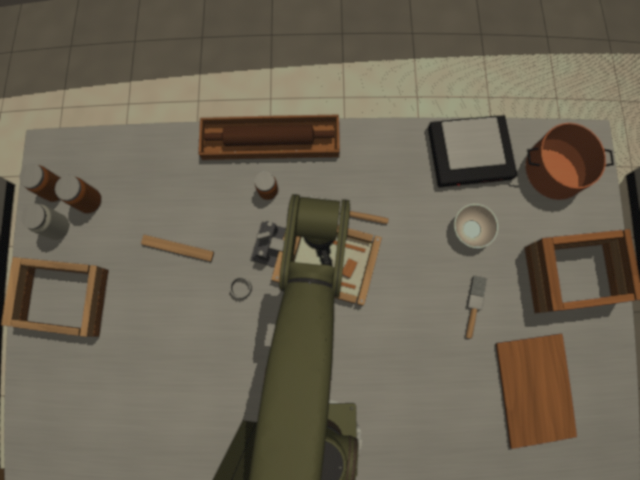

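```bash
python3 -c "
from bench import ctrl
print(ctrl.finish_job())"
```

```text
the job is handed in; nothing more can be done
None
```

The job is handed in at about 28 s of the 72 s allowed. The board is home, the thumbscrew was bottomed on the tongue and backed off a quarter turn, and the gripper is clear of everything.

- **Board:** I pushed it with closed fingers until it stopped against the end rail. The resistance rose from about 5 N to about 20 N while the tool stood still. The last wrist and scene pictures still show it against the rail.
- **Bottoming:** I turned the screw clockwise in one grip. It ran free for about 3.5 rad. Then the joint 6 effort rose by about 0.055 N m at about 0.2 N m per rad, the stiffness you gave for the tongue. That means I turned about 0.25 rad past contact, roughly 25 N on the tongue, well under the 60 N limit.
- **Back-off:** I turned it back 1.570 rad, measured at the tool. By calculation that leaves the tip about 4.2 mm above the unloaded tongue. I could not see the gap itself in any picture.
- **Other things:** The scraper, spacer, jar, cutter, bowl, brush and stop bar look unmoved in the last pictures. I judged this by eye, without measuring.

Two readings were less clean. The wrist torque was too noisy to show the contact, so I relied on the joint 6 effort. The wrist camera placed the frame about 2 mm off from the other two cameras, so I used a value in between; the jaws closed centred on the tab with it.

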